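# Open the ratchet clamp of a pad-printing fixture

## Robot

A 7-joint arm with a two-finger parallel gripper is mounted at the origin on the work surface. World frame = base frame: x ahead of the robot, y to its left, z up, the work surface at z = 0. Lengths are in m, angles in degrees, forces in N, time in s.
With the tool pointing down it reaches from about 0.35 to 0.9 m from the base axis. Payload 8.1 kg.
Tool frame: the origin (TCP) lies midway between the tips of the shut fingers; the grasp point (between the pads) lies 19 mm behind it (manip.hold_point_z is the distance from the TCP to the grasp point, in m); y points along the fingers, z is the direction in which the jaws open and shut, and the axes are right-handed (so a half turn about y gives the same grasp; the last joint's range is limited). The gripper opens to 85 mm and grips with 20 to 120 N. Pads are 22 mm wide; open, the fingers measure 114 mm over their backs; the gripper's body (76 mm by 85 mm) begins 54 mm behind the grasp point. The pads swing forward as they close: fully open they stand 13 mm farther back than shut.
Start: joints at [-74.175, 24.895, 1.432, 90.138, -0.665, 64.973, -4.303], TCP at [0.231, 0.581, 0.231] pointing down, gripper open.
Joint ranges: [-149.89, 149.89], [-25.12, 119.58], [-72.63, 75.52], [4.76, 147.25], [-75.54, 255.54], [6.69, 114.76], [-157.13, 157.13]. Speed limits (degrees/s): [127.2, 127.2, 172.46, 172.46, 180, 180, 180].

## Interface

Orientations are given as a 3x3 rotation matrix whose columns are the frame's x, y, z axes.
In Python, from workcell import readout, vision, ticket, manip gives the robot as it stands. The module is installed in compiled form; this text tells all that it offers.
- The arm moves only by the shell command python3 -m pendant 'ROWS' [OPENING] [FORCE]. ROWS is a JSON object of lists of equal length, an entry for each row: "xyz": the shift along the tool's x, y, z in m, a list of three; "yaw": the turn about the tool's y in degrees. In form: {"xyz": [[dx, dy, dz], ...], "yaw": [yaw, ...]}. A call has exactly 8 rows; each row is the pose to reach, as a shift and turn from the pose measured when the call began, along the tool's axes at that moment; what a row does not reach only later rows make up. A row lasts 1/10 s, in which the tool goes at most 50 mm and 8.59 degrees, less where a joint would pass 70% of its speed; a pose out of reach is approached as far as the arm can. A call with a gripper value outside its range is refused whole. OPENING is the finger opening in m, from 0 to 0.0854, set as the call begins (- or left out, the last holds). The fingers move at their own pace and stop on an object; FORCE is the grip in N (left out, the last holds). Time passes only in rows, so rows that repeat a pose let the fingers close, or fill a call up. It gives the time, the measured TCP pose, the force and the opening at its end, in the units of the state.
- readout.read_state(): the state, without advancing time (a new reading comes with each control period).
- vision.camera(name): name is "scene" or "top"; returns (picture, depth): 384x512x3 uint8, blue, green, red; 384x512 float32, m along the optical axis (not along the pixel's ray), 0 where there is no reading.
- vision.camera_model(name): a dict with "intrinsics" (3x3 intrinsics, pixels), "rvec" (rotation vector, rad) and "tvec" (3), from world to camera coordinates, as OpenCV has them. Camera axes: x right, y down, z forward; pixel columns grow to the right and rows downward; lengths in m; the calibration is good to about 2 mm. A picture is of the moment at which its call begins. camera_model takes no time and is no camera call.
- ticket.hand_in(): hands the job in, once; it reports no verdict.
The state is a dict: "time_s": time; "q": joint angles; "qvel": joint speeds; "joint_torque": joint torques, N m; "position": TCP position; "eef_rot": TCP orientation; "ft_force": force on the tool from outside, world axes, zero at the start; "torque": the same for the moment, N m; "width": finger opening in m.
Only numpy, scipy, OpenCV 4.12 (cv2) and the standard library are available. Lean on these libraries where they do the work, as an engineer would, in place of code of your own. Each camera call takes 0.05 s, during which the arm holds its last target.

## Task

Open the clamp of the print fixture all the way for the next part: press the release paddle on top of the sliding jaw and, keeping it down, push the jaw back along its bar, away from the white hub, until it meets the rear stop; then let the paddle spring back up. Nothing has to be grasped: only press and push with the fingertips. Leave the hub in its nest and the ring, standoff and screwdriver where they are, neither pushed about nor lifted.

Things in the scene. Friction and masses are not known exactly. Their poses are not given: they have to be found in the camera images.
- fixture: Aluminium base plate 320 x 110 x 12 mm, fixed on the table. Origin: middle of its underside. Its +x axis runs along the bar, from the nest (x = -155 to -70 mm, 48 mm high, with a fixed jaw 85 mm high at its outer end) to the rear stop. The steel bar (14 mm wide, 28 to 40 mm above the table) lies along y = 0. Moving the jaw to +x opens the clamp.
- jaw (a joint): Position of the dark steel sliding jaw along the bar, m: 0 = nearest the nest, 0.132 = at the rear stop (fully open). Starts at 0.005 to 0.05. About 3 N friction; stays where left. 76 mm long, with two upright plates across the bar and a 60 mm pocket between, open at the sides: front plate 64 mm wide, top 88 mm above the table; rear push plate 60 mm wide, top 86 mm.
- release (a joint): How far the release paddle is pressed, m: 0 = up, 0.010 = fully down. Sprung: 2.5 N to start, 6 N fully down. Resting on a tooth it may stand up to 4 mm down. Saw teeth (8 mm apart) under the bar stop the jaw from moving to +x unless the paddle is pressed 5 mm or more; let up, the ratchet catches again, so it must be kept down while the jaw is pushed.
- paddle_top (a point): Middle of the top face of the release paddle, a black rubber-faced plate 50 mm (along the bar) x 44 mm x 6 mm, in the pocket of the jaw; top face 64 mm above the table when up, 54 mm when fully down. It travels with the jaw. z is up.
- push_plate (a point): Middle of the face of the rear push plate that looks into the pocket (towards the nest), 75 mm above the table; 30 mm towards +x of the fixture from the middle of the paddle. A fingertip standing on the paddle pushes the jaw back by pressing on this face.
- rear_stop (a point): Middle of the front face of the rear stop (aluminium block 60 mm wide, 56 mm high, face at x = +140 mm of the fixture), 45 mm above the table; the back of the jaw, 8 mm behind the push_plate face, meets it when fully open.
- hub_center (a point): Centre of the loose white plastic hub, 58 mm across, 32 mm high, standing on the nest. Leave it there.
- ink_ring_center (a point): Centre of a loose steel ring, 80 mm across, 35 mm high, on the table beside the fixture. Bystander.
- standoff_center (a point): Centre of a loose upright brass standoff, 22 mm across, 60 mm high, on the table beside the fixture. Bystander.
- driver_grip (a point): Grip of a loose screwdriver lying on the table beside the fixture. Bystander.

How it is judged:
By the outcome, as a careful person would: the job done as asked, in the order asked, and still so for the second after the job is handed in, with the robot touching nothing.
It also fails if it takes over 35 s, if anything falls off the work surface, if the arm or the gripper's body presses on something with over 40 N, if the wrist force passes 120 N, or if a joint passes its speed limit or range.

## Working session

There is one attempt and no reset: what is moved stays moved. The work goes in short steps, Python scripts to look and compute and a shell command to move; the robot and the scene stay as the last step left them, time stands still between calls to the robot, and variables do not carry over. Pictures are saved under pics/ and viewed, and the job is handed in when it is done.

```bash
mkdir -p pics; cat > h.py <<'E'
import numpy as np,cv2
from workcell import readout,vision
def cam(n):
    m=vision.camera_model(n);K=np.array(m["intrinsics"],float);R=cv2.Rodrigues(np.array(m["rvec"],float))[0];t=np.array(m["tvec"],float).ravel();return K,R,t
def pts(n,d):
    K,R,t=cam(n);v,u=np.mgrid[:384,:512]
    c=np.stack([(u-K[0,2])/K[0,0]*d,(v-K[1,2])/K[1,1]*d,d],-1)
    return (c-t)@R
E
python3 - <<'E'
from h import *
for n in("top","scene"):
    p,d=vision.camera(n);np.save(f"{n}_d.npy",d);np.save(f"{n}_p.npy",p)
    cv2.imwrite(f"pics/{n}0.png",cv2.resize(p,(800,600)))
    K,R,t=cam(n);print(n,-R.T@t,K[0,0])
s=readout.read_state();print(s)
E
```

```text
top [0.40229854 0.02236219 0.7630823 ] 403.96936654491805
scene [ 1.14266545 -0.33620074  0.64841012] 401.289476219006
{'time_s': 0.1, 'q': array([-74.17390556,  24.93328493,   1.43197452,  90.18332103,
        -0.66367981,  64.97399824,  -4.30217493]), 'qvel': array([ 0.05364721, -0.13838747, -0.03358396, -0.10449829, -0.00745779,
       -0.03901782, -0.03241833]), 'joint_torque': array([ 3.73534494e-03, -6.71752453e+01,  1.02870729e+00, -3.16904497e+01,
        1.58731226e-02,  7.27214443e-03, -9.08551783e-06]), 'position': array([0.23103592, 0.58024408, 0.23059956]), 'eef_rot': array([[ 9.29077979e-01, -3.85411101e-04,  3.69883711e-01],
       [-3.69883880e-01, -1.38402875e-03,  9.29076961e-01],
       [ 1.53853116e-04, -9.99998968e-01, -1.42842799e-03]]), 'ft_force': array([ 0.39434533, -0.16602079, -0.55778105]), 'torque': array([-0.0309127 ,  0.01902002, -0.06122172]), 'width': 0.08561880570663905}
```

View pics/top0.png

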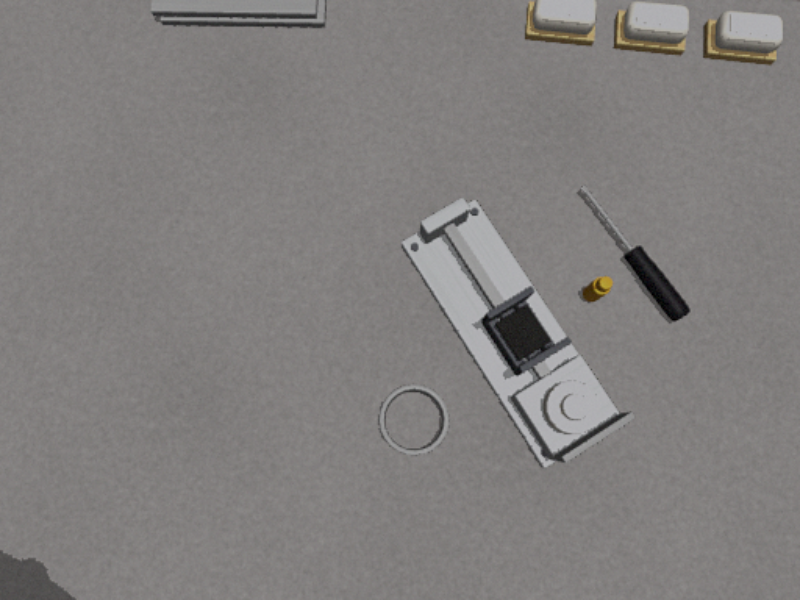

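View pics/scene0.png

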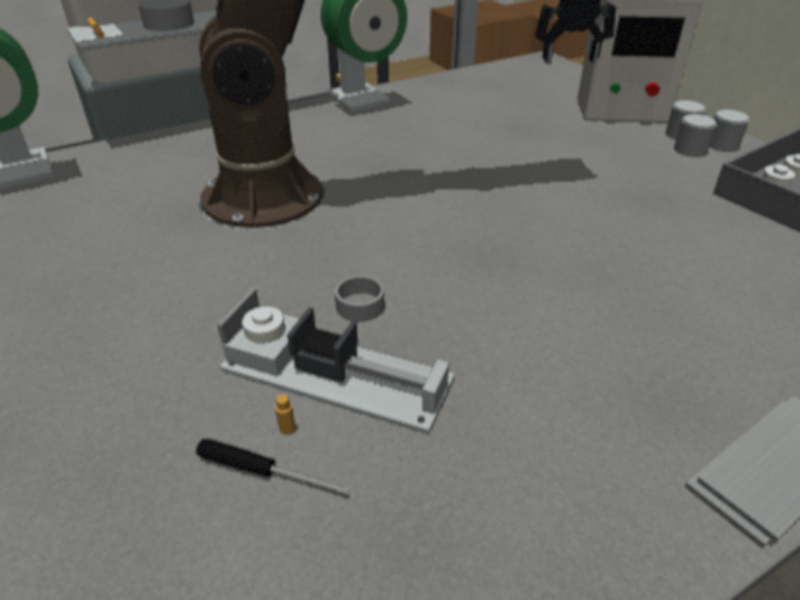

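The top view shows the fixture running from the hub at (570,405) to the rear stop at (445,217). The paddle is at about (523,332), the ring at (413,420), the standoff at (598,288) and the driver at (655,280). Next I'll measure positions from depth.

```bash
python3 - <<'E'
from h import *
d=np.load("top_d.npy");W=pts("top",d);p=np.load("top_p.npy")
f=.64
def at(u,v): return W[int(v*f),int(u*f)].round(4)
for nm,u,v in [("paddle",523,332),("stop top",445,217),("hub",572,407),("ring l",381,420),("ring r",446,420),("standoff",601,284),("driver",657,282),("plate corner",405,243),("plate corner2",476,203),("table",300,300),("frontplate",545,357),("rearplate",511,303)]: print(nm,at(u,v))
# plate top z~12mm
roi=np.zeros((384,512),bool);roi[120:305,250:410]=1
def rect(lo,hi):
    m=roi&(W[...,2]>lo)&(W[...,2]<hi); q=W[m][:,:2].astype(np.float32); return q,m
q,m=rect(.007,.1)
_,l,st,_=cv2.connectedComponentsWithStats(m.astype(np.uint8)); 
k=l[int(330*f),int(523*f)];q=W[l==k][:,:2].astype(np.float32)
r=cv2.minAreaRect(q);print(r,cv2.boxPoints(r))
# paddle
m=(W[...,2]>.052)&(W[...,2]<.068)&roi;_,l,st,_=cv2.connectedComponentsWithStats(m.astype(np.uint8))
k=l[int(332*f),int(523*f)];a=W[l==k];r=cv2.minAreaRect(a[:,:2].astype(np.float32));print("paddle",r,np.median(a[:,2]),len(a))
m=(W[...,2]>.078)&(W[...,2]<.095)&roi
_,l,st,_=cv2.connectedComponentsWithStats(m.astype(np.uint8))
for k in range(1,len(st)):
    if st[k,4]>15: a=W[l==k];print(cv2.minAreaRect(a[:,:2].astype(np.float32)),np.median(a[:,2]))
c=p[115:305,245:445];cv2.imwrite("pics/crop0.png",cv2.resize(c,None,fx=3.15,fy=3.15,interpolation=2))
E
```

```text
paddle [ 0.5333 -0.1028  0.0608]
stop top [ 0.6605 -0.0015  0.0572]
hub [ 0.455  -0.1589  0.08  ]
ring l [0.4186 0.045  0.0357]
ring r [ 0.4274 -0.0291  0.0346]
standoff [ 0.6005 -0.1879  0.0581]
driver [ 0.6197 -0.2647  0.0249]
plate corner [0.6364 0.0415 0.0136]
plate corner2 [ 0.7009 -0.0402  0.0099]
table [0.5512 0.1617 0.001 ]
frontplate [ 0.5037 -0.1232  0.0891]
rearplate [ 0.5599 -0.0837  0.0868]
((0.5457097887992859, -0.09453554451465607), (0.31982776522636414, 0.11084464192390442), 37.96156311035156) [[ 0.38553786 -0.14920753]
 [ 0.453722   -0.23660007]
 [ 0.7058817  -0.03986356]
 [ 0.6376976   0.04752898]]
paddle ((0.5331873893737793, -0.10403315722942352), (0.05316851660609245, 0.044067952781915665), 39.15596389770508) 0.06113822892615176 702
((0.5605229139328003, -0.08307217061519623), (0.008250945247709751, 0.06064145267009735), 37.72105407714844) 0.08574443896259698
((0.5068729519844055, -0.12469233572483063), (0.00796535238623619, 0.06444607675075531), 37.9278564453125) 0.08795050044730642
((0.45585259795188904, -0.16178536415100098), (0.026325101032853127, 0.02657678909599781), 51.9199104309082) 0.08004032059263423
((0.426733136177063, -0.18717467784881592), (0.008488602004945278, 0.08930732309818268), 37.884803771972656) 0.08477101326571976
```

View pics/crop0.png

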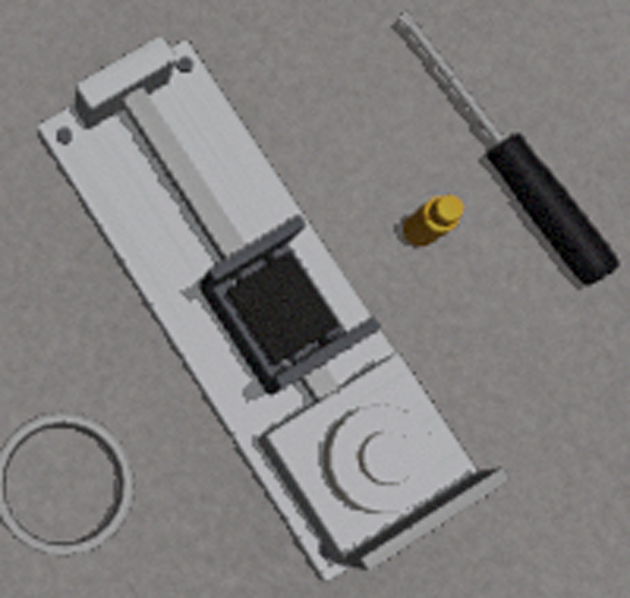

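Fixture +x is (0.788, 0.616) in world. The paddle centre is at (0.534, -0.104, 0.061), so the jaw is at about 0.015 and has 117 mm to travel. I'll shut the fingers, put the opening axis across the bar, and go above the pocket.

```bash
python3 -m pendant '{"xyz":[[0.0335,0,-0.0325],[0.067,0,-0.065],[0.1,0,-0.0975],[0.134,0,-0.13],[0.1675,0,-0.1625],[0.201,0,-0.195],[0.2345,0,-0.2275],[0.268,0,-0.26]],"yaw":[8,16,24,32,40,48,56,64]}' 0 60; python3 - <<'E'
from h import *
s=readout.read_state();R=s["eef_rot"];p=s["position"];print(s["q"].round(1))
D=np.array([.5384,-.1002,.2])-p;print("shift",R.T@D)
z=R[:,2];print("yaw",-(np.degrees(np.arctan2(-.616*-1*-1 if 0 else -.788,.616)-np.arctan2(z[1],z[0]))))
E
```

```text
time_s: 0.9
position: [0.3841, 0.2377, 0.2309]
eef_rot: [[0.069, -0.001, 0.998], [-0.998, -0.001, 0.069], [0.001, -1.0, -0.001]]
ft_force: [1.2, 1.0, -0.1]
width: -0.0
[-57.    8.4  21.1 114.4  -3.5  57.9 -30.2]
shift [0.34770337 0.03127371 0.13056692]
yaw 55.95640539366373
```

```bash
python3 -m pendant '{"xyz":[[0.044,0,0.0163],[0.087,0,0.0325],[0.13,0,0.049],[0.174,0,0.065],[0.217,0,0.0815],[0.261,0,0.098],[0.304,0.01,0.114],[0.3477,0.02,0.1305]],"yaw":[7,14,21,28,35,42,49,56]}'; python3 - <<'E'
from h import *
s=readout.read_state();R=s["eef_rot"];p=s["position"];print(s["q"].round(1))
D=np.array([.5384,-.1002,.1])-p;print("shift",R.T@D)
z=R[:,2];print("yaw",-(np.degrees(np.arctan2(-.788,.616)-np.arctan2(z[1],z[0]))))
E
```

```text
time_s: 1.7
position: [0.539, -0.1017, 0.2111]
eef_rot: [[-0.791, 0.0, 0.612], [-0.612, -0.001, -0.791], [0.001, -1.0, 0.001]]
ft_force: [0.6, 0.9, 0.2]
width: -0.0003
[-25.4  21.8  41.5 104.9 -16.5  59.5 -29.7]
shift [-0.00052894  0.11107433 -0.00159345]
yaw -0.28135535223963426
```

The tool's -x now runs along fixture +x. Next, descend to z = 0.10, still above the plates, and look.

```bash
python3 -m pendant '{"xyz":[[0,0.02,-0.001],[0,0.04,-0.0015],[0,0.06,-0.0015],[0,0.08,-0.0015],[0,0.1,-0.0015],[0,0.111,-0.0015],[0,0.111,-0.0015],[0,0.111,-0.0015]],"yaw":[0,0,0,0,0,0,0,0]}'; python3 - <<'E'
from h import *
p,d=vision.camera("scene");cv2.imwrite("pics/s1.png",cv2.resize(p[150:300,110:310],(800,600),interpolation=2))
p,d=vision.camera("top");cv2.imwrite("pics/t1.png",cv2.resize(p[115:305,245:445],(630,598),interpolation=2))
E
```

```text
time_s: 2.5
position: [0.5382, -0.1008, 0.1005]
eef_rot: [[-0.791, 0.0, 0.612], [-0.612, -0.001, -0.791], [0.0, -1.0, 0.001]]
ft_force: [-0.3, 0.4, 0.1]
width: -0.0002
```

View pics/s1.png

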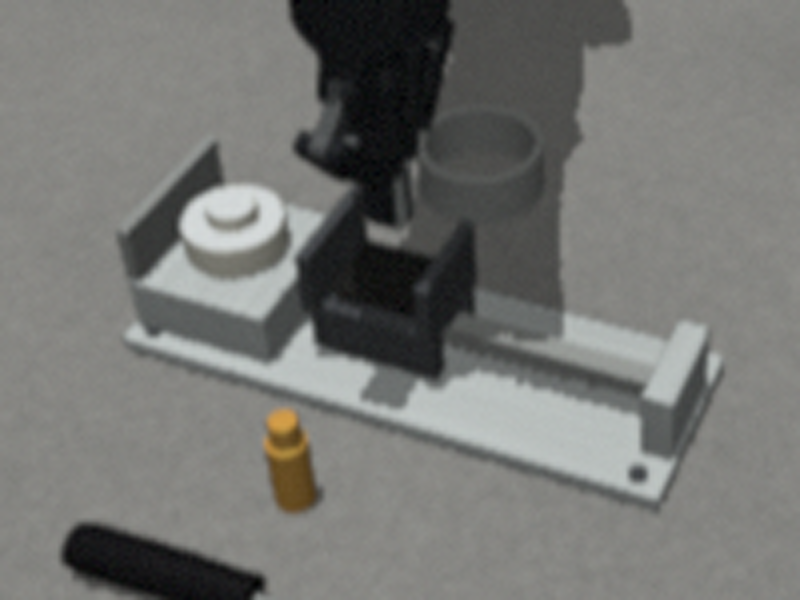

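View pics/t1.png

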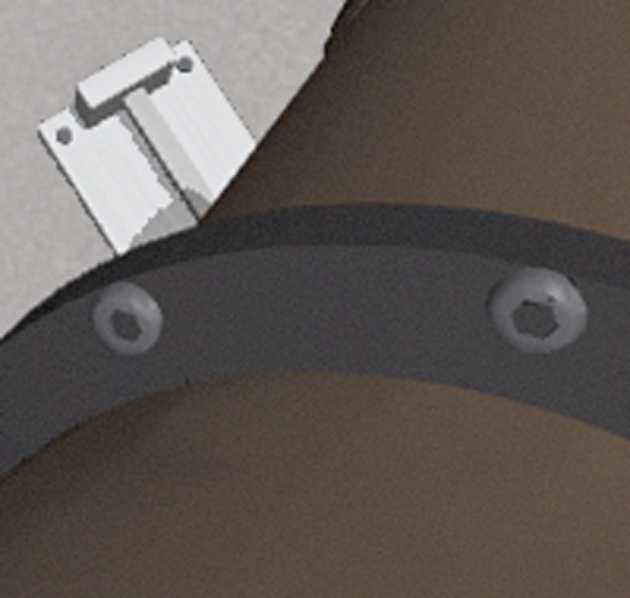

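The scene view shows the shut tips at about (390,215), above the pocket between the plates. The arm blocks the top view of the jaw. I'll press down gently.

```bash
python3 -m pendant '{"xyz":[[0,0.012,0],[0,0.024,0],[0,0.032,0],[0,0.036,0],[0,0.038,0],[0,0.04,0],[0,0.04,0],[0,0.04,0]],"yaw":[0,0,0,0,0,0,0,0]}'; python3 -m pendant '{"xyz":[[0,0.001,0],[0,0.002,0],[0,0.003,0],[0,0.004,0],[0,0.005,0],[0,0.005,0],[0,0.005,0],[0,0.005,0]],"yaw":[0,0,0,0,0,0,0,0]}'
```

```text
time_s: 3.4
position: [0.5387, -0.1009, 0.0613]
eef_rot: [[-0.791, 0.002, 0.612], [-0.612, -0.001, -0.791], [-0.001, -1.0, 0.002]]
ft_force: [-1.8, -0.4, 2.5]
width: -0.0
time_s: 4.2
position: [0.5387, -0.1009, 0.0563]
eef_rot: [[-0.791, 0.002, 0.612], [-0.612, -0.001, -0.791], [-0.001, -1.0, 0.002]]
ft_force: [-1.9, 0.0, 4.8]
width: 0.0001
```

The force matches the spring at about 7.7 mm pressed. I'll press 1.5 mm further, then push along -x.

```bash
python3 -m pendant '{"xyz":[[0,0.0015,0],[-0.004,0.0015,0],[-0.008,0.0015,0],[-0.012,0.0015,0],[-0.016,0.0015,0],[-0.02,0.0015,0],[-0.025,0.0015,0],[-0.03,0.0015,0]],"yaw":[0,0,0,0,0,0,0,0]}'; python3 - <<'E'
from h import *
p,d=vision.camera("scene");cv2.imwrite("pics/s2.png",cv2.resize(p[150:300,110:310],(800,600),interpolation=2))
E
```

```text
time_s: 5.0
position: [0.5622, -0.0827, 0.0548]
eef_rot: [[-0.791, 0.001, 0.612], [-0.612, -0.001, -0.791], [-0.0, -1.0, 0.001]]
ft_force: [-3.4, -1.2, 5.2]
width: 0.0003
```

View pics/s2.png

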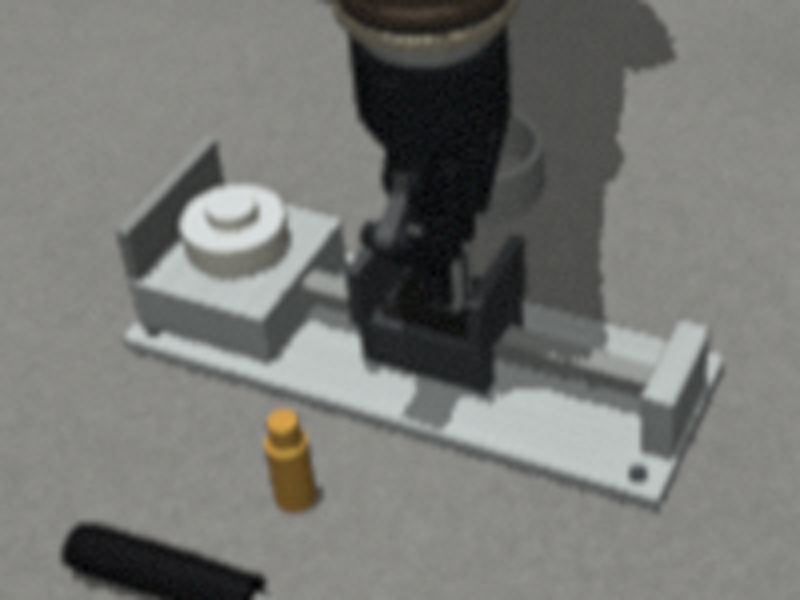

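The jaw (rear plate now at (505,270)) is moving with the fingertip while the paddle is held down. The hub and standoff have not moved. Continue pushing.

```bash
python3 -m pendant '{"xyz":[[-0.006,0,0],[-0.012,0,0],[-0.018,0,0],[-0.024,0,0],[-0.03,0,0],[-0.036,0,0],[-0.042,0,0],[-0.048,0,0]],"yaw":[0,0,0,0,0,0,0,0]}'; python3 -m pendant '{"xyz":[[-0.005,0,0],[-0.01,0,0],[-0.015,0,0],[-0.02,0,0],[-0.025,0,0],[-0.028,0,0],[-0.03,0,0],[-0.03,0,0]],"yaw":[0,0,0,0,0,0,0,0]}'; python3 - <<'E'
from h import *
p,d=vision.camera("scene");cv2.imwrite("pics/s3.png",cv2.resize(p[150:300,110:310],(800,600),interpolation=2))
E
```

```text
time_s: 5.85
position: [0.6011, -0.0526, 0.0548]
eef_rot: [[-0.791, 0.001, 0.612], [-0.612, -0.001, -0.791], [-0.0, -1.0, 0.002]]
ft_force: [-3.6, -2.1, 5.3]
width: 0.0002
time_s: 6.65
position: [0.625, -0.0339, 0.0548]
eef_rot: [[-0.791, 0.001, 0.612], [-0.612, -0.001, -0.791], [-0.0, -1.0, 0.002]]
ft_force: [-2.6, 1.0, 5.3]
width: -0.0004
```

View pics/s3.png

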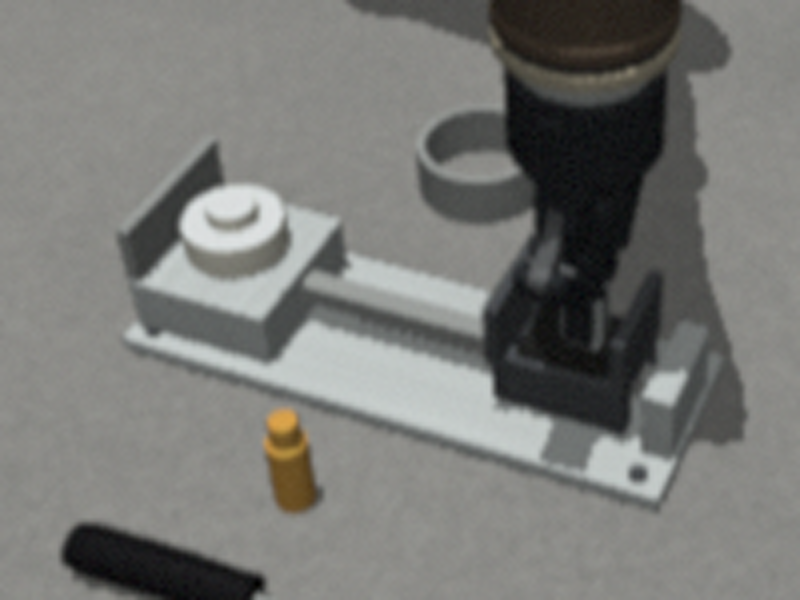

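The gap to the stop is about 8 mm, at (640,390). After that the tip should slide on to the push plate, so I'll go on in small steps.

```bash
python3 -m pendant '{"xyz":[[-0.002,0,0],[-0.004,0,0],[-0.006,0,0],[-0.008,0,0],[-0.01,0,0],[-0.011,0,0],[-0.012,0,0],[-0.012,0,0]],"yaw":[0,0,0,0,0,0,0,0]}'; python3 -m pendant '{"xyz":[[-0.001,0,0],[-0.002,0,0],[-0.003,0,0],[-0.004,0,0],[-0.005,0,0],[-0.006,0,0],[-0.006,0,0],[-0.006,0,0]],"yaw":[0,0,0,0,0,0,0,0]}'; python3 - <<'E'
from h import *
p,d=vision.camera("scene");cv2.imwrite("pics/s4.png",cv2.resize(p[190:280,210:330],(800,600),interpolation=2))
E
```

```text
time_s: 7.5
position: [0.6343, -0.027, 0.0548]
eef_rot: [[-0.791, 0.0, 0.612], [-0.612, -0.002, -0.791], [0.001, -1.0, 0.002]]
ft_force: [-3.1, -1.4, 4.7]
width: 0.0003
time_s: 8.3
position: [0.639, -0.024, 0.0549]
eef_rot: [[-0.791, 0.0, 0.612], [-0.612, -0.003, -0.791], [0.001, -1.0, 0.002]]
ft_force: [-2.1, -2.0, 4.7]
width: -0.0002
```

View pics/s4.png

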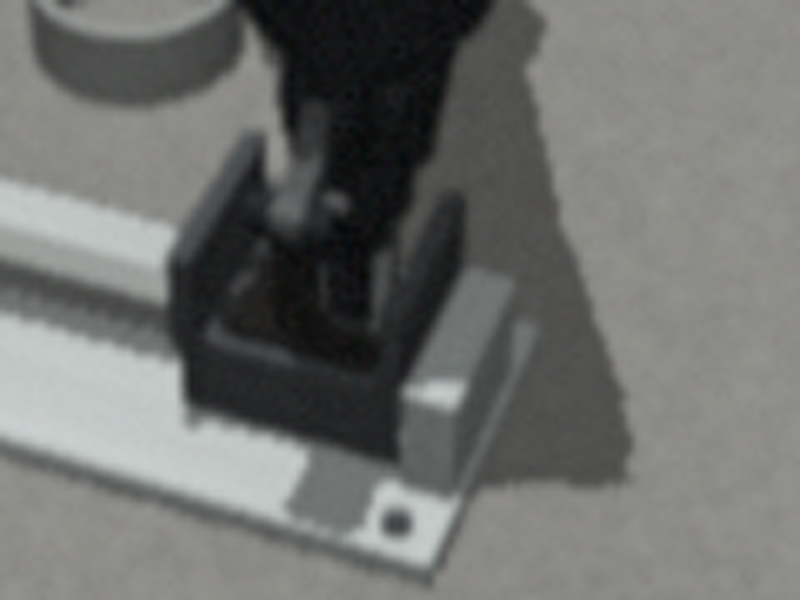

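The jaw now looks to be at the stop, meeting it at about (405,410). The tip is sliding on the rubber, so I'll carry on until it bears on the push plate, to seat the jaw firmly.

```bash
python3 -m pendant '{"xyz":[[-0.001,0,0],[-0.002,0,0],[-0.003,0,0],[-0.004,0,0],[-0.005,0,0],[-0.005,0,0],[-0.005,0,0],[-0.005,0,0]],"yaw":[0,0,0,0,0,0,0,0]}'
```

```text
time_s: 9.15
position: [0.6429, -0.0215, 0.0549]
eef_rot: [[-0.791, -0.0, 0.611], [-0.611, -0.003, -0.791], [0.002, -1.0, 0.003]]
ft_force: [-4.1, -2.7, 5.0]
width: -0.0005
```

```bash
python3 -m pendant '{"xyz":[[-0.001,0,0],[-0.0015,0,0],[-0.002,0,0],[-0.0025,0,0],[-0.003,0,0],[-0.003,0,0],[-0.003,0,0],[-0.003,0,0]],"yaw":[0,0,0,0,0,0,0,0]}'
```

```text
time_s: 9.95
position: [0.643, -0.0215, 0.0549]
eef_rot: [[-0.792, -0.004, 0.61], [-0.61, -0.005, -0.792], [0.006, -1.0, 0.001]]
ft_force: [-11.8, -5.0, 11.7]
width: 0.0
```

The force has risen to about 13 N with no movement, so the push plate is loaded and the jaw is seated on the stop. Lift straight up, so nothing drags the jaw back.

```bash
python3 -m pendant '{"xyz":[[0,-0.004,0],[0,-0.008,0],[0,-0.013,0],[0,-0.02,0],[0,-0.03,0],[0,-0.045,0],[0,-0.06,0],[0,-0.08,0]],"yaw":[0,0,0,0,0,0,0,0]}';python3 -m pendant '{"xyz":[[0,-0.03,0],[0,-0.06,0],[0.03,-0.09,0.0],[0.07,-0.09,0.02],[0.1,-0.09,-0.05],[0.12,-0.09,-0.09],[0.14,-0.09,-0.13],[0.16,-0.09,-0.17]],"yaw":[0,0,0,0,0,0,0,0]}'; python3 -m pendant '{"xyz":[[0.01,0,-0.04],[0.02,0,-0.08],[0.03,0,-0.12],[0.04,0,-0.16],[0.05,0,-0.2],[0.05,0,-0.23],[0.05,0,-0.23],[0.05,0,-0.23]],"yaw":[0,0,0,0,0,0,0,0]}'; python3 - <<'E'
from h import *
p,d=vision.camera("top");W=pts("top",d);cv2.imwrite("pics/t5.png",cv2.resize(p,(800,600)))
roi=np.zeros((384,512),bool);roi[120:305,250:410]=1
for lo,hi in((.057,.070),(.078,.095),(.050,.060)):
    m=(W[...,2]>lo)&(W[...,2]<hi)&roi
    n,l,st,_=cv2.connectedComponentsWithStats(m.astype(np.uint8))
    for k in range(1,n):
        if st[k,4]>25: a=W[l==k];print(lo,cv2.minAreaRect(a[:,:2].astype(np.float32)),np.median(a[:,2]))
p,d=vision.camera("scene");cv2.imwrite("pics/s5.png",cv2.resize(p[150:300,110:310],(800,600),interpolation=2))
E
```

```text
time_s: 10.75
position: [0.6435, -0.0209, 0.1364]
eef_rot: [[-0.792, -0.004, 0.61], [-0.61, -0.005, -0.792], [0.006, -1.0, 0.001]]
ft_force: [-0.8, 0.6, 0.2]
width: 0.0002
time_s: 11.55
position: [0.4213, 0.0125, 0.2276]
eef_rot: [[-0.793, -0.003, 0.61], [-0.61, -0.004, -0.793], [0.004, -1.0, 0.001]]
ft_force: [-0.6, 2.3, 1.4]
width: 0.0002
time_s: 12.35
position: [0.2418, 0.1645, 0.2283]
eef_rot: [[-0.792, -0.001, 0.611], [-0.611, -0.002, -0.792], [0.002, -1.0, 0.001]]
ft_force: [-0.9, -0.4, -0.2]
width: 0.0001
0.057 ((0.6497703790664673, -0.012860625982284546), (0.007043700665235519, 0.060502439737319946), 32.60502624511719) 0.06415865823102371
0.057 ((0.625797688961029, -0.03136369585990906), (0.05012795329093933, 0.04385121539235115), 38.039546966552734) 0.06388626540052937
0.057 ((0.5872819423675537, -0.043032124638557434), (0.006905132904648781, 0.0354745090007782), 25.633880615234375) 0.06314273744021132
0.057 ((0.6015969514846802, -0.1934688836336136), (0.013405755162239075, 0.014419117011129856), 10.90019416809082) 0.059637999095019115
0.057 ((0.4741925895214081, -0.15258432
[... 886 characters left out ...]
2422) 0.07993091614469985
0.078 ((0.4267149865627289, -0.18706509470939636), (0.008302036672830582, 0.08977027237415314), 37.935733795166016) 0.08488145707074526
0.05 ((0.6590134501457214, -0.005563247948884964), (0.02783280983567238, 0.05991855263710022), 38.23198318481445) 0.05558914631445051
0.05 ((0.6012817621231079, -0.19364438951015472), (0.013750972226262093, 0.014883621595799923), 18.61371612548828) 0.058559283564774064
0.05 ((0.44966134428977966, -0.14085347950458527), (0.04880305379629135, 0.013979211449623108), 16.176212310791016) 0.05466741575532899
0.05 ((0.43004801869392395, -0.1833360493183136), (0.008452169597148895, 0.08835192024707794), 41.63868713378906) 0.0548772905959023
```

View pics/t5.png

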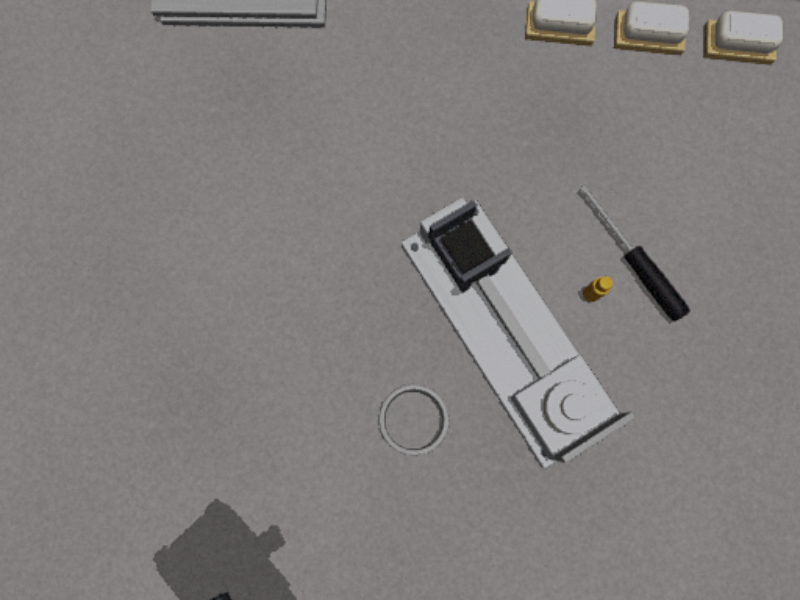

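View pics/s5.png

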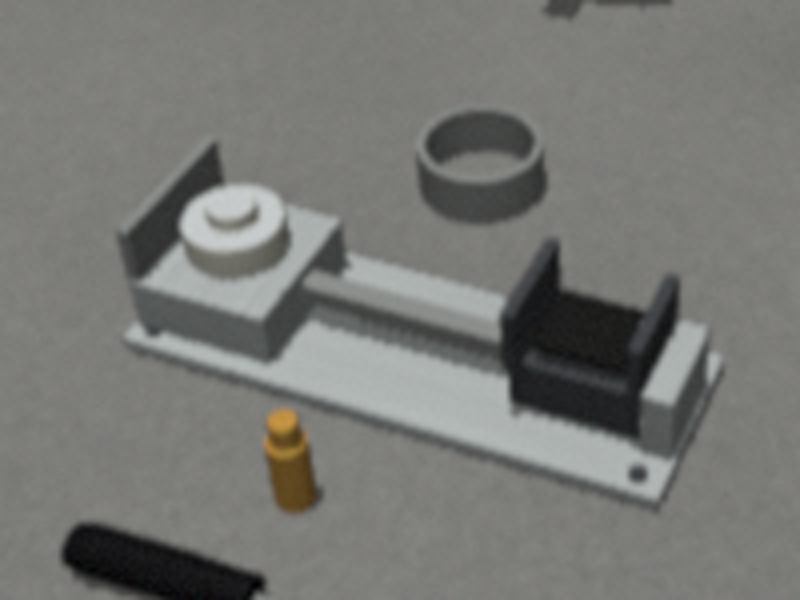

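The jaw is against the stop at (645,400) in the scene crop. The paddle is up at z = 0.064, centred at (0.626, -0.031) against a predicted (0.626, -0.032). The hub, ring, standoff and driver sit at the same pixels as before, and the arm is clear.

```bash
python3 -c "
from workcell import ticket;print(ticket.hand_in())"
```

```text
the job is handed in; nothing more can be done
None
```

The clamp is fully open and the job is handed in, at about 12.5 s of the 35 s allowed. With the fingers shut, I pressed the paddle about 9 mm down and moved the jaw about 117 mm back to the rear stop. I then lifted straight off so the paddle could spring up.

For most of the way the jaw moved by friction of the fingertip on the rubber paddle face. The tip reached the push plate only at the end, and seated the jaw against the stop with about 13 N.

**Last checks:**
- **Jaw:** the paddle centre measured (0.626, -0.031), within 1 mm of the position predicted for fully open. The pictures show the jaw's back against the stop.
- **Paddle:** its top is at 64 mm, so it is fully up.
- **Other objects:** the hub, ring, standoff and screwdriver look unmoved in the before and after pictures.
- **Arm:** it is clear of everything. The largest force I read was about 17 N at the wrist.

No check failed or disagreed.

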